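# Loosen the left-hand blade nut of the drying fan

### The arm

A 6-joint arm with a two-finger parallel gripper is mounted at the origin on the work surface. World frame = base frame: x ahead of the robot, y to its left, z up, the work surface at z = 0. Lengths are in m, angles in rad, forces in N, time in s.
With the tool pointing down it reaches from about 0.275 to 0.75 m from the base axis. Payload 10.2 kg.
Tool frame: the origin (TCP) lies midway between the tips of the shut fingers; the grasp point (between the pads) lies tcp_to_grasp behind it (tcp_to_grasp is the distance from the TCP to the grasp point, in m); z points along the fingers, y is the line along which they close (so a half turn about z gives the same grasp; the last joint's range is limited). The gripper opens to 88 mm and grips with 3 to 60 N. Pads are 18 mm wide; open, the fingers measure 123 mm over their backs; the gripper's body (75 mm by 187 mm) begins 45 mm behind the grasp point.
Start: joints at [-1.426, 0.313, 1.498, -0, 1.331, -0.223], TCP at [0.189, -0.49, 0.203] pointing down, gripper open.
Joint ranges: [-2.94, 2.94], [-0.97, 2.17], [0.19, 2.56], [-1.23, 4.37], [0.02, 3.11], [-2.88, 2.88]. Speed limits (rad/s): [2.39, 2.39, 3.01, 3.14, 3.14, 3.14].

### API

Orientations are given as a rotation vector (axis times angle).
In Python, from station import state, camera, job_done, tcp_to_grasp gives the robot as it stands.
- The arm moves only by the tool send_rows, never from a script. Its argument "moves" is one flat list of numbers, 7 for each row, row after row: the closure in counts, from 0 (fully open) to 255 (shut), then the shift along the tool's x, y, z each as a share of 0.2 m, from -1 to 1, then the turn, a rotation vector about the tool's x, y, z each as a share of 90 degrees, from -1 to 1. In form: [fingers, dx, dy, dz, ax, ay, az, fingers, dx, dy, dz, ax, ay, az, ...]. A call has 1 to 8 rows; each row is the pose to reach, as a shift and turn from the pose commanded when the call began, along the tool's axes at that moment; what a row does not reach only later rows make up. A row lasts 1/12 s, in which the tool goes at most 41.7 mm and 7.16 degrees, less where a joint would pass 70% of its speed; a pose out of reach is approached as far as the arm can. A call with a number of a shift or a turn outside -1 to 1 is refused whole. A call with a gripper value outside its range is refused whole. The fingers move at their own pace and stop on an object; the grip force is fixed at half the most. Time passes only in rows, so rows that repeat a pose let the fingers close. It gives the time, the measured TCP pose, the force, the opening and the grip force at its end, in the units of the state.
- state(): the state, without advancing time (a new reading comes with each control period).
- camera(name): name is "side" or "top"; returns a dict with "frame" (480x640x3 uint8, red, green, blue), "fov_y" (degrees; the focal length in pixels is half the picture's height over the tangent of half this angle, whatever the lens; pixels are square), "cx", "cy" (the principal point, pixels), "k1" (the pictures are not rectified: a ray, as slopes to the right and down, at radius r is drawn at 1 + k1 r^2 times it, then the intrinsics apply), "xyz" and "orientation" of the camera in the world. Camera axes: x right, y down, z forward; pixel columns grow to the right and rows downward; lengths in m; the calibration is good to about 2 mm. A picture is of the moment at which its call begins. There is no depth.
- job_done(): hands the job in; it is judged then, once.
The state is a dict: "clock": time; "q": joint angles; "joint_velocities": joint speeds; "joint_torque": joint torques, N m; "position": TCP position; "tcp_rot": TCP orientation; "contact_force": force on the tool from outside, world axes, zero at the start; "ft_torque": the same for the moment, N m; "finger_gap": finger opening in m; "grasp_force": force on a finger pad.
Only numpy, scipy, OpenCV 4.12 (cv2) and the standard library are available. Lean on these libraries where they do the work, as an engineer would, in place of code of your own. Each camera call takes 0.05 s, during which the arm holds its last target. There are 200 camera calls.

### The job

In the prop workshop the paint-drying fan lies on its back with its guard off, and its blades are to come off for cleaning. Loosen the black winged nut in the middle of the fan blades by a good sixth of a turn (60 degrees or more) and let go of it: it has a left-hand thread, so it loosens clockwise seen from above, and turning it the usual way only tightens it, which you must not do. Leave the similar clamp knob on the plywood sanding stop as it is.

Things in the scene. Friction and masses are not known exactly. Their poses are not given: they have to be found in the camera images.
- blade_nut_grip (a point): Fan's blade nut: metal collar 40 mm across, 8 mm thick, with one upright black wing 50 long, 13 thick, 34 mm tall. Point: on the vertical turning axis, 23 mm above the collar, 11 mm below the wing's top, 168 mm above the table. x along the wing, y across it, z up; turns with the nut. 31 mm below it: hub and five fixed blades (240 mm across). Fan lies on its back, fixed to the table.
- blade_nut (a joint): Turn of the blade nut, rad: grows CLOCKWISE seen from above, which loosens it (left-hand thread). Starts at 0 to 0.1, done up; anticlockwise tightens it, to a dead stop at -0.5; clockwise stop at 2.6. Steady friction about 0.2 N m; stays where it is left, does not rise or come off.
- clamp_knob_grip (a point): Clamp knob of the sanding stop (plywood base 190 by 130 mm, aluminium fence, wooden block; fixed to the table). Same knob, sizes, grip point and axes as the blade nut, but 119 mm above the table and with an ordinary thread. Not to be turned.
- clamp_knob (a joint): Turn of the clamp knob, rad, grows anticlockwise seen from above (ordinary thread, loosening); starts between 0 and 0.1 and must stay there.

How it is judged:
By the outcome, as a careful person would: the job done as asked, in the order asked, and still so for the second after the job is handed in, with the robot touching nothing.
It also fails if it takes over 32 s, if anything falls off the work surface, if the arm or the gripper's body presses on something with over 40 N, if the wrist force passes 120 N, or if a joint passes its speed limit or range.

## Working session

There is one attempt and no reset: what is moved stays moved. The work goes in short steps, Python scripts to look and compute and a tool call to move; the robot and the scene stay as the last step left them, time stands still between calls to the robot, and variables do not carry over. Pictures are saved under pics/ and viewed, at most 10 in all, crops included, and the job is handed in when it is done.

Besides the shell and the picture viewer there is one more tool, called after ">>>" by a JSON object that holds its "name" and its "arguments". send_rows: Moves the arm, as the interface text tells. Shift numbers are shares of 0.2 m and turn numbers shares of 90 degrees, none past 1 either way. Its arguments: {"type":"object","properties":{"moves":{"type":"array"}},"required":["moves"]}

```bash
mkdir -p pics; cat > h.py <<'E'
import numpy as np,cv2
from scipy.spatial.transform import Rotation as R
from station import state,camera,job_done,tcp_to_grasp
def ray(c,u,v):
    f=240/np.tan(np.radians(c["fov_y"])/2)
    K=np.array([[f,0,c["cx"]],[0,f,c["cy"]],[0,0,1.]])
    p=cv2.undistortPoints(np.array([[[u,v]]],float),K,np.array([c["k1"],0,0,0.]))[0,0]
    o=np.array(c["orientation"],float)
    M=R.from_rotvec(o) if o.size==3 else R.from_matrix(o)
    return np.array(c["xyz"]),M.apply([p[0],p[1],1])
def atz(c,u,v,z):
    o,d=ray(c,u,v); return o+d*(z-o[2])/d[2]
def tri(a,b):
    A=[];B=[]
    for o,d in(a,b):
        d=d/np.linalg.norm(d);P=np.eye(3)-np.outer(d,d);A.append(P);B.append(P@o)
    p=np.linalg.lstsq(np.vstack(A),np.hstack(B),rcond=None)[0]
    return p,[np.linalg.norm(np.cross(p-o,d/np.linalg.norm(d))) for o,d in(a,b)]
E
python3 - <<'E'
from h import *
import pickle
s=state();print(s,tcp_to_grasp)
for n in("side","top"):
    c=camera(n);cv2.imwrite(f"pics/{n}0.png",c["frame"][...,::-1]);pickle.dump(c,open(n+"0.pkl","wb"))
    print({k:v for k,v in c.items() if k!="frame"})
E
```

```text
{'clock': 0.0, 'q': array([-1.42638450e+00,  3.13462888e-01,  1.49839785e+00,  6.63443462e-06,
        1.33097975e+00, -2.23401959e-01]), 'joint_velocities': array([ 0.00010041,  0.00022018, -0.00031827, -0.00062208,  0.00066753,
        0.00042103]), 'joint_torque': array([ 4.99005691e-04, -4.02213550e+01, -2.52268338e+01,  6.94881007e-02,
        3.52358830e-02, -1.16811111e-04]), 'position': array([ 0.18872706, -0.48961521,  0.20256926]), 'tcp_rot': array([-3.08739002e+00, -5.74278823e-01, -8.74726610e-05]), 'contact_force': array([-0.44515217, -0.46050956, -0.3244207 ]), 'ft_torque': array([-0.03910621,  0.04341924,  0.0107455 ]), 'grasp_force': 0.0, 'finger_gap': 0.08852597375077068} 0.0187
{'fov_y': 53.502540334307746, 'cx': 315.20465255076977, 'cy': 236.50834991826335, 'k1': 0.02813490553065062, 'xyz': array([0.13747671, 0.43099531, 0.73566436]), 'orientation': array([-1.04480714,  2.41335919, -1.02783401])}
{'fov_y': 57.450968166910634, 'cx': 315.6854031472549, 'cy': 240.05866758847966, 'k1': -0.01630948885512514, 'xyz': array([0.40850661, 0.01300791, 0.85101554]), 'orientation': array([-1.97482496,  2.207514  , -0.28823037])}
```

View pics/side0.png

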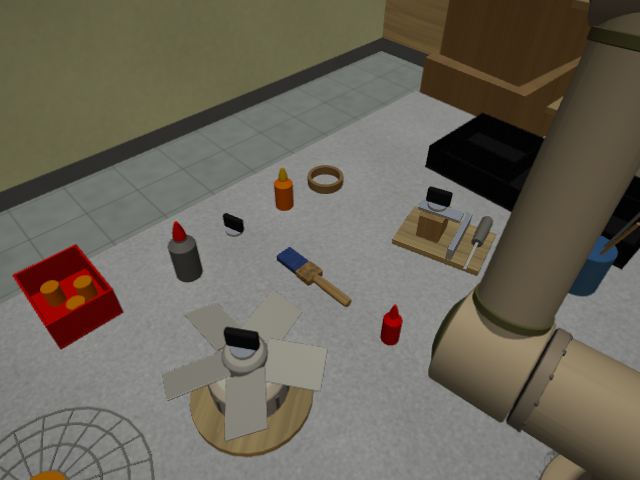

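View pics/top0.png

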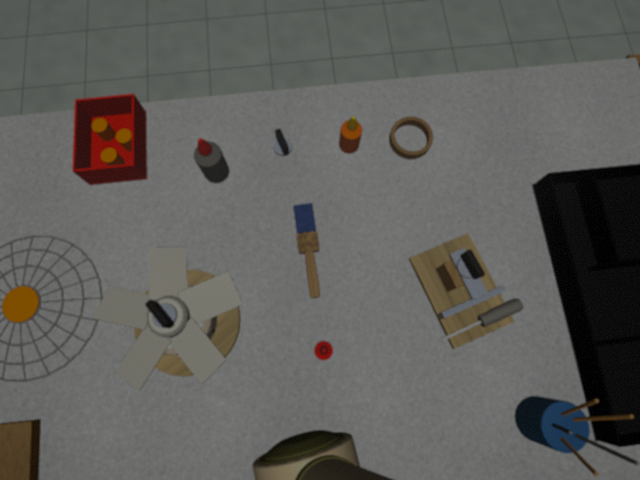

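The fan's nut is at about (160,313) in the top view and (241,339) in the side view. The clamp knob is at (471,264) in top and (438,197) in side. There is also a loose spare knob at (282,142) in top. I'll enlarge the fan nut.

```bash
python3 - <<'E'
import cv2,numpy as np
a=cv2.imread("pics/top0.png")[285:345,125:200];b=cv2.imread("pics/side0.png")[315:375,205:280]
f=lambda x:cv2.resize(x,None,fx=5.3333,fy=8 and 5.3333,interpolation=cv2.INTER_CUBIC)
o=np.hstack([f(a),f(b)]);o=cv2.convertScaleAbs(o,alpha=1.6)
for i in range(0,75,15):
    for k in(0,75): cv2.putText(o,str((125 if k==0 else 205)+i),(int((i+k)*5.3333),10),0,.35,(0,0,255));cv2.line(o,(int((i+k)*5.3333),0),(int((i+k)*5.3333),320),(0,0,255),1)
for j in range(0,60,15): cv2.line(o,(0,int(j*5.3333)),(800,int(j*5.3333)),(0,0,255),1)
cv2.imwrite("pics/crop.png",o)
E
```

```text
(no output)
```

View pics/crop.png

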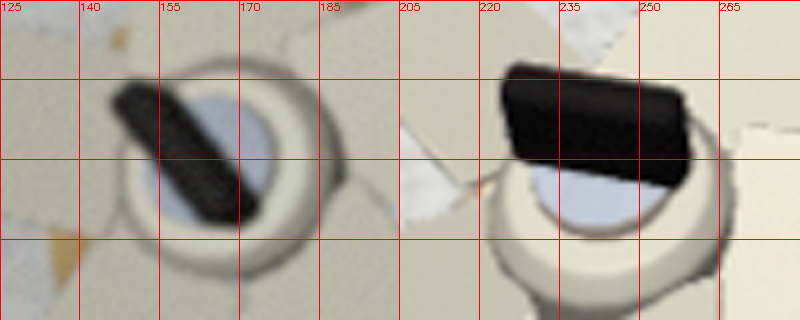

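```bash
cat > fit.py <<'E'
from h import *
import pickle
from scipy.optimize import minimize
def proj(c,P):
    f=240/np.tan(np.radians(c["fov_y"])/2);K=np.array([[f,0,c["cx"]],[0,f,c["cy"]],[0,0,1.]])
    M=R.from_rotvec(c["orientation"]).inv();t=-M.apply(c["xyz"])
    return cv2.projectPoints(np.array(P,float),M.as_rotvec(),t,K,np.array([c["k1"],0,0,0.]))[0][:,0]
B=np.array([[x,y,z] for x in(-.025,.025) for y in(-.0065,.0065) for z in(-.023,.011)])
S=6
def obs(c,x0,y0,w=45,h=40):
    g=c["frame"][y0:y0+h,x0:x0+w].max(2)
    g=cv2.resize(g,None,fx=S,fy=S,interpolation=cv2.INTER_LINEAR)
    m=(g<75).astype(np.uint8);n,l,st,_=cv2.connectedComponentsWithStats(m)
    return (l==1+np.argmax(st[1:,4])).astype(np.uint8)
def fit(views,p0):
    def sil(c,x0,y0,m,p):
        P=R.from_euler('z',p[3]).apply(B)+p[:3]
        q=((proj(c,P)-[x0,y0]+.5)*S-.5)
        o=np.zeros_like(m);cv2.fillConvexPoly(o,cv2.convexHull(np.round(q*16).astype(np.int32)),1,shift=4);return o
    def cost(p): return sum((sil(c,x,y,m,p)!=m).sum()/m.sum() for c,x,y,m in views)
    best=min((minimize(cost,[*p0,a],method="Nelder-Mead",options=dict(initial_simplex=np.array([[*p0,a]]*5)+np.vstack([np.zeros(4),np.diag([.01,.01,.01,.3])]),maxiter=600)) for a in np.arange(0,np.pi,.4)),key=lambda r:r.fun)
    return best.x,best.fun,[((m.sum()/S**2)) for *_,m in views]
E
python3 - <<'E'
from fit import *
t=pickle.load(open("top0.pkl","rb"));s=pickle.load(open("side0.pkl","rb"))
for n,a,b in(("fan",(t,160,313),(s,241,339)),("clamp",(t,471,264),(s,438,197))):
    p,e=tri(ray(*a),ray(*b));print(n,p,e)
    x,f,ar=fit([(c,u-22,v-20,obs(c,u-22,v-20)) for c,u,v in(a,b)],p)
    print(x,np.degrees(x[3]),f,ar)
E
```

```text
fan [0.49648506 0.24397198 0.16086022] [np.float64(0.00016829624383357737), np.float64(0.0001682962438334645)]
[0.49531817 0.24384166 0.16730349 0.66191117] 37.92471647724997 0.4299542620195643 [np.float64(387.05555555555554), np.float64(641.7777777777778)]
clamp [ 0.52644778 -0.27348461  0.11463501] [np.float64(0.0006627010295127344), np.float64(0.0006627010295127519)]
[ 0.52682198 -0.27684356  0.11840172  3.47311882] 198.99505035249877 0.3582216553786771 [np.float64(385.25), np.float64(378.80555555555554)]
```

Fan nut: (0.495, 0.244, 0.167) with the wing at about 38° yaw. That height agrees with the stated 0.168. Lifting, then crossing over.

>>> {"name": "send_rows", "arguments": {"moves": [0,0,0,-0.5,0,0,0,0,0,0,-0.5,0,0,0,0,0,0,-0.5,0,0,0,0,0.92,-0.96,-0.5,0,0,0,0,0.92,-0.96,-0.5,0,0,0,0,0.92,-0.96,-0.5,0,0,0,0,0.92,-0.96,-0.5,0,0,0,0,0.92,-0.96,-0.5,0,0,0]}}

```text
clock: 0.77
position: [0.2693, -0.2957, 0.3028]
tcp_rot: [-3.088, -0.573, 0.0]
contact_force: [0.9, -0.4, 0.7]
finger_gap: 0.0877
grasp_force: 0.0
```

>>> {"name": "send_rows", "arguments": {"moves": [0,0.92,-0.96,0,0,0,0,0,0.92,-0.96,0,0,0,0,0,0.92,-0.96,0,0,0,0,0,0.92,-0.96,0,0,0,0,0,0.92,-0.96,0,0,0,0,0,0.92,-0.96,0,0,0,0,0,0.92,-0.96,0,0,0,0,0,0.92,-0.96,0,0,0,0]}}

```text
clock: 1.43
position: [0.3724, -0.0496, 0.303]
tcp_rot: [-3.087, -0.582, -0.0]
contact_force: [0.0, -0.5, 0.6]
finger_gap: 0.0884
grasp_force: 0.0
```

```bash
cat > go.py <<'E'
from h import *
import sys
# target grasp xyz, tool-y yaw (deg)
def go(g,yaw):
    s=state();M=R.from_rotvec(s["tcp_rot"])
    T=R.from_matrix(np.array([[-np.sin(yaw),np.cos(yaw),0],[np.cos(yaw),np.sin(yaw),0],[0,0,-1]]).T) if 0 else None
    y=np.array([np.cos(yaw),np.sin(yaw),0]);z=np.array([0,0,-1.]);x=np.cross(y,z)
    T=R.from_matrix(np.c_[x,y,z]);tcp=np.array(g)+tcp_to_grasp*z
    print("shift",M.inv().apply(tcp-s["position"])/.2,"turn",(M.inv()*T).as_rotvec()/(np.pi/2))
    print(s["clock"],s["position"],"q",np.degrees(s["q"]).round(1),"gap",s["finger_gap"],s["contact_force"].round(1),s["grasp_force"])
if __name__=="__main__":
    a=list(map(float,sys.argv[1:]));go(a[:3],np.radians(a[3]))
E
python3 go.py .495 .244 .27 -52
```

```text
shift [ 1.10571964 -1.14378344  0.25970621] turn [-0.00037186 -0.00023933 -0.18491817]
1.4333 [ 0.37235023 -0.04962017  0.30303373] q [-25.7  -5.1  96.9   0.   88.1  43. ] gap 0.08840970604001223 [ 0.  -0.5  0.6] 0.0
```

>>> {"name": "send_rows", "arguments": {"moves": [0,0.95,-0.98,0.1,0,0,0,0,0.95,-0.98,0.1,0,0,0,0,0.95,-0.98,0.1,0,0,-0.18,0,0.95,-0.98,0.1,0,0,-0.18,0,0.95,-0.98,0.1,0,0,-0.18,0,0.95,-0.98,0.1,0,0,-0.18,0,0.95,-0.98,0.1,0,0,-0.18,0,0.95,-0.98,0.1,0,0,-0.18]}}

```text
clock: 2.1
position: [0.4794, 0.2011, 0.2815]
tcp_rot: [-2.975, -1.008, 0.003]
contact_force: [0.1, -0.8, 0.2]
finger_gap: 0.0884
grasp_force: 0.0
```

```bash
python3 go.py .495 .244 .24 -52
```

```text
shift [ 0.19291451 -0.12263736  0.30103485] turn [-0.00097586  0.00112763 -0.00620551]
2.1 [0.47941852 0.20106154 0.28153805] q [ 9.8 14.9 78.3  0.  87.  62.4] gap 0.08835847651030132 [ 0.1 -0.8  0.2] 0.0
```

>>> {"name": "send_rows", "arguments": {"moves": [0,0.19,-0.12,0.3,0,0,0,0,0.19,-0.12,0.3,0,0,0,0,0.19,-0.12,0.3,0,0,0,0,0.19,-0.12,0.3,0,0,0,0,0.19,-0.12,0.3,0,0,0]}}

```text
clock: 2.52
position: [0.4949, 0.2396, 0.2245]
tcp_rot: [2.977, 1.002, 0.002]
contact_force: [-0.2, -0.0, 0.9]
finger_gap: 0.0884
grasp_force: 0.0
```

```bash
python3 go.py .495 .244 .17 -52; python3 - <<'E'
from h import *
import pickle
o=[]
for n,u,v in(("top",160,313),("side",241,325)):
    c=camera(n);pickle.dump(c,open(n+"1.pkl","wb"));o.append(cv2.resize(c["frame"][v-75:v+75,u-50:u+50,::-1],(400,600),interpolation=cv2.INTER_CUBIC))
cv2.imwrite("pics/c1.png",cv2.convertScaleAbs(np.hstack(o),alpha=1.5))
E
```

```text
shift [ 0.01345928 -0.01762079  0.36578322] turn [ 0.00060959 -0.00076731 -0.00871764]
2.5167 [0.49487515 0.23956709 0.22445664] q [13.6 20.2 79.5 -0.  80.2 66.4] gap 0.08837769076063062 [-0.2 -0.   0.9] 0.0
```

View pics/c1.png

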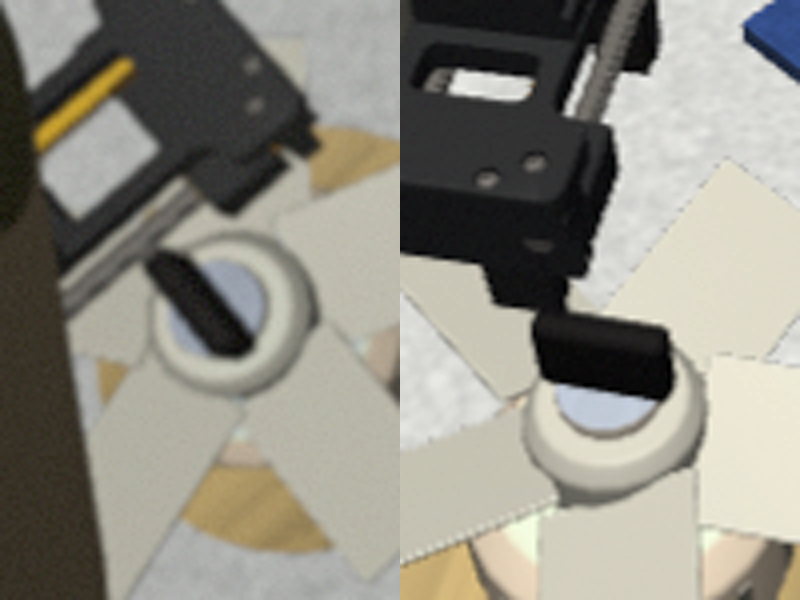

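The open fingers straddle the nut: the wing top is at crop-left (200,300) and crop-right (600,350), and both are clear of the fingers. One quick check of how stable the fit is before lowering.

```bash
python3 - <<'E'
from fit import *
import fit as F
t=pickle.load(open("top0.pkl","rb"));s=pickle.load(open("side0.pkl","rb"))
def obs(c,x0,y0,th,w=45,h=40):
    g=cv2.resize(c["frame"][y0:y0+h,x0:x0+w].max(2),None,fx=S,fy=S)
    m=(g<th).astype(np.uint8);n,l,st,_=cv2.connectedComponentsWithStats(m)
    return (l==1+np.argmax(st[1:,4])).astype(np.uint8)
for th in(45,60):
    x,f,ar=fit([(c,u-22,v-20,obs(c,u-22,v-20,th)) for c,u,v in((t,160,313),(s,241,339))],[.495,.244,.167]);print(th,x,np.degrees(x[3]),f,ar)
for n,c in(("top",t),("side",s)):print(n,proj(c,R.from_euler('z',x[3]).apply(B)+x[:3]).round(1).tolist())
E
```

```text
45 [0.4964077  0.24425595 0.16693822 3.8599783 ] 221.1604657057497 0.7783585373726805 [np.float64(312.80555555555554), np.float64(594.8888888888889)]
60 [0.49625349 0.24442892 0.16851288 0.71800054] 41.13840036810652 0.5911093771699351 [np.float64(349.52777777777777), np.float64(618.75)]
top [[176.7, 321.8], [170.0, 320.2], [170.7, 328.0], [163.6, 326.7], [155.5, 300.5], [147.8, 297.9], [149.5, 306.5], [141.4, 304.1]]
side [[259.8, 342.9], [257.8, 329.1], [258.1, 350.7], [256.0, 336.9], [226.0, 340.1], [222.8, 326.3], [223.8, 347.8], [220.5, 334.0]]
```

>>> {"name": "send_rows", "arguments": {"moves": [0,0.017,-0.016,0.15,0,0,-0.03,0,0.017,-0.016,0.25,0,0,-0.03,0,0.017,-0.016,0.36,0,0,-0.03,0,0.017,-0.016,0.36,0,0,-0.03,0,0.017,-0.016,0.36,0,0,-0.03]}}

```text
clock: 3.03
position: [0.4954, 0.2449, 0.1521]
tcp_rot: [2.953, 1.073, 0.0]
contact_force: [0.5, 0.8, 0.2]
finger_gap: 0.0878
grasp_force: 0.0
```

```bash
python3 go.py .4957 .2442 .17 -50
```

```text
shift [-0.0010916   0.00395572  0.00390573] turn [ 0.0001156  -0.0001522  -0.00077614]
3.0333 [0.49535938 0.24494679 0.15208105] q [14.2 23.8 85.3 -0.  70.8 64.2] gap 0.08779799706196084 [0.5 0.8 0.2] 0.0
```

>>> {"name": "send_rows", "arguments": {"moves": [0,0,0.004,0,0,0,0.035,255,0,0.004,0,0,0,0.035,255,0,0.004,0,0,0,0.035,255,0,0.004,0,0,0,0.035,255,0,0.004,0,0,0,0.035,255,0,0.004,0,0,0,0.035,255,0,0.004,0,0,0,0.035,255,0,0.004,0,0,0,0.035]}}

```text
clock: 3.7
position: [0.4956, 0.2449, 0.1512]
tcp_rot: [-2.981, -0.993, 0.0]
contact_force: [-0.0, 0.3, 0.1]
finger_gap: 0.0435
grasp_force: 0.0
```

>>> {"name": "send_rows", "arguments": {"moves": [255,0,0,0,0,0,0,255,0,0,0,0,0,0,255,0,0,0,0,0,0,255,0,0,0,0,0,0,255,0,0,0,0,0,0]}}

```text
clock: 4.12
position: [0.4956, 0.2449, 0.1511]
tcp_rot: [2.981, 0.992, -0.0]
contact_force: [0.4, 0.3, 0.3]
finger_gap: 0.0108
grasp_force: 0.0
```

```bash
python3 go.py .4957 .2442 .17 -53; python3 -c "
from h import *
print(state()['ft_torque'])"
```

```text
shift [-0.00194774  0.003049   -0.00097799] turn [-5.04168659e-06  1.52904442e-05 -1.93961797e-03]
4.1167 [0.49564631 0.24492161 0.1511044 ] q [14.2 23.9 85.3 -0.  70.8 67.3] gap 0.010768715007210458 [0.4 0.3 0.3] 0.0
[-0.01003729 -0.0569008  -0.08494069]
```

The gap is 10.8 mm, less than the 13 mm wing, and the grip force is zero, so something is off. I'll look before going on.

```bash
python3 - <<'E'
from h import *
import pickle
o=[]
for n,u,v in(("top",160,313),("side",241,330)):
    c=camera(n);pickle.dump(c,open(n+"2.pkl","wb"));o.append(cv2.resize(c["frame"][v-60:v+60,u-40:u+40,::-1],(400,600),interpolation=cv2.INTER_CUBIC))
cv2.imwrite("pics/c2.png",cv2.convertScaleAbs(np.hstack(o),alpha=2))
s=state();print(s["finger_gap"],s["grasp_force"])
E
```

```text
0.0023741888459129193 0.0
```

View pics/c2.png

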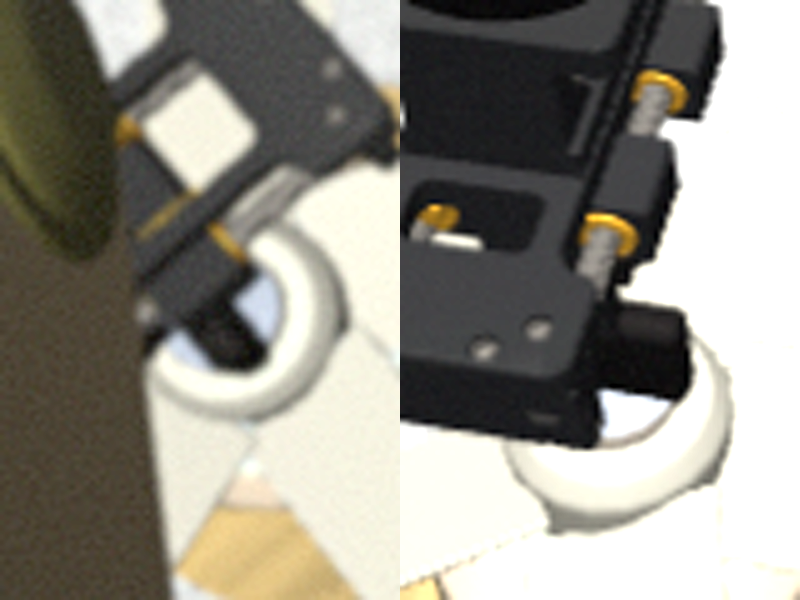

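The fingers have shut almost fully (2.4 mm) without meeting the wing, so the tool isn't where my model puts it relative to the nut. I'll overlay the projected TCP and wing model on the pictures.

```bash
python3 - <<'E'
from fit import *
s=state();M=R.from_rotvec(s["tcp_rot"]);p=s["position"]
pts=np.array([[0,0,0],[0,0,-.0187],[0,0,-.0637],[.009,0,0],[-.009,0,0]]);P=M.apply(pts)+p
W=R.from_euler('z',.70).apply(B)+[.4957,.2442,.168]
o=[]
for n,u,v in(("top",160,313),("side",241,330)):
    c=pickle.load(open(n+"2.pkl","rb"));im=cv2.resize(c["frame"][v-60:v+60,u-40:u+40,::-1],(400,600),interpolation=cv2.INTER_CUBIC);im=cv2.convertScaleAbs(im,alpha=2.5)
    T=lambda q:[tuple(int(x) for x in r) for r in (q-[u-40,v-60]+.5)*5]
    for i,r in enumerate(T(proj(c,P))):cv2.circle(im,r,4,[(0,0,255),(0,255,0),(255,0,0),(0,255,255),(0,255,255)][i],-1)
    w=T(proj(c,W))
    for i in range(8):
        for j in(1,2,4):
            if not i&j: cv2.line(im,w[i],w[i|j],(255,0,255),1)
    o.append(im);print(n,proj(c,P).round(1).tolist())
cv2.imwrite("pics/c3.png",np.hstack(o))
E
```

```text
top [[161.6, 314.2], [157.5, 313.2], [146.8, 310.3], [158.1, 310.0], [165.1, 318.4]]
side [[241.5, 343.6], [240.0, 336.0], [236.2, 316.7], [235.4, 342.7], [247.5, 344.5]]
```

View pics/c3.png

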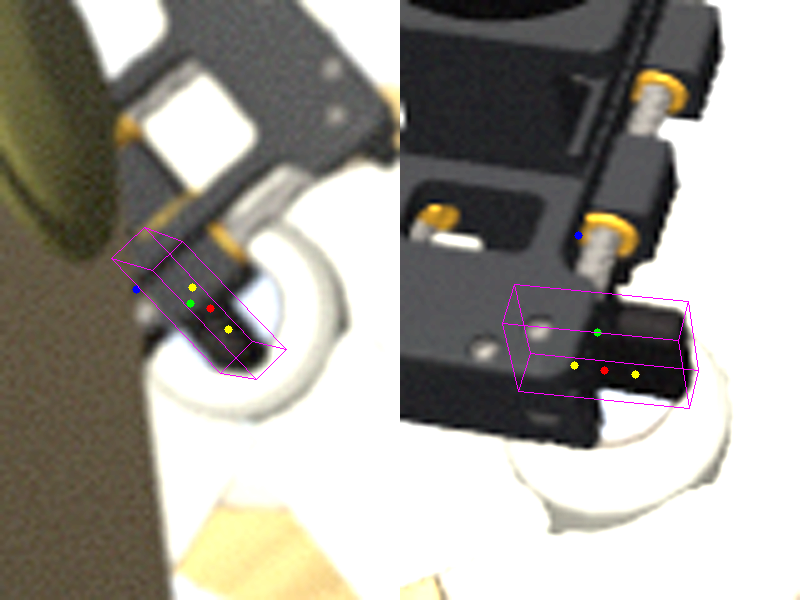

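```bash
python3 - <<'E'
from fit import *
p=np.array([.4949,.2400,.2245]);M=R.from_rotvec([2.977,1.002,.002])
F=np.array([[x,sy*y,z] for sy in(-1,1) for x in(-.009,.009) for y in(.044,.0615) for z in(0,-.03)])
Bd=np.array([[x,y,-.0637] for x,y in((-.0375,-.0935),(-.0375,.0935),(.0375,.0935),(.0375,-.0935))])
o=[]
for n,u,v in(("top",160,300),("side",220,310)):
    c=pickle.load(open(n+"1.pkl","rb"));im=cv2.resize(c["frame"][v-75:v+75,u-50:u+50,::-1],(400,600),interpolation=cv2.INTER_CUBIC);im=cv2.convertScaleAbs(im,alpha=2.5)
    T=lambda L:[tuple(int(x) for x in r) for r in (proj(c,M.apply(L)+p)-[u-50,v-75]+.5)*4]
    for b in(F[:8],F[8:]):
        w=T(b)
        for i in range(8):
            for j in(1,2,4):
                if not i&j: cv2.line(im,w[i],w[i|j],(255,0,255),1)
    cv2.polylines(im,[np.array(T(Bd))],True,(0,255,0),1)
    o.append(im)
cv2.imwrite("pics/c4.png",np.hstack(o))
E
```

```text
(no output)
```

View pics/c4.png

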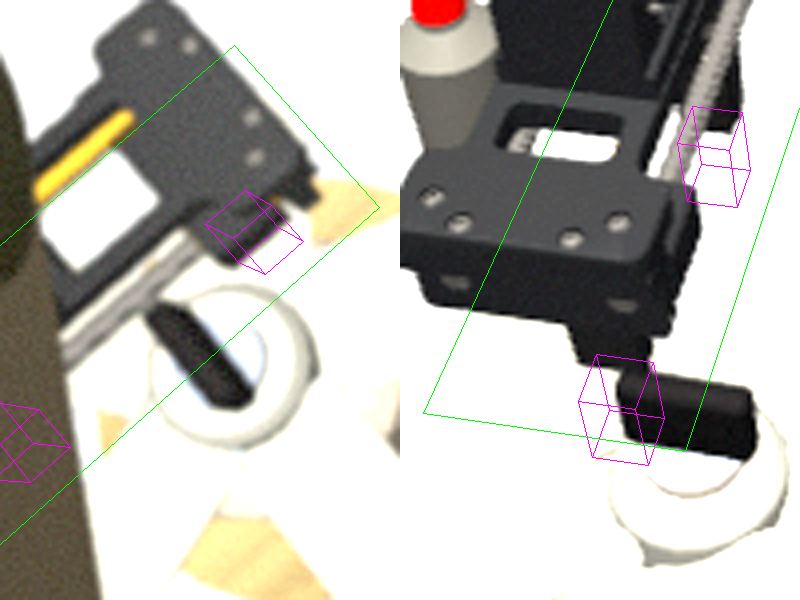

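```bash
python3 - <<'E'
from fit import *
from scipy.optimize import least_squares
p=np.array([.4949,.2400,.2245]);M=R.from_rotvec([2.977,1.002,.002])
t=pickle.load(open("top1.pkl","rb"));s=pickle.load(open("side1.pkl","rb"))
px=lambda x,y,u,v:np.array([x/4+u-50.5,y/4+v-75.5])
for yo in(-.0615,-.053):
    L=[(s,[.009,yo,0],px(180,362,220,310)),(s,[-.009,yo,0],px(248,367,220,310)),(t,[-.009,.044,0],px(232,268,160,300)),(t,[.009,.044,0],px(195,235,160,300))]
    r=lambda d:np.concatenate([proj(c,[M.apply(l)+p+d])[0]-q for c,l,q in L])
    for pr in (lambda a:np.array([0,0,a[0]]),lambda a:a):
        o=least_squares(lambda a:r(pr(np.array(a))),[0.,0,0]);print(yo,pr(o.x).round(4),o.fun.round(1))
E
```

```text
-0.0615 [0.     0.     0.0457] [-2.5  2.2 -4.8  3.  -2.1 -3.  -1.3 -4.4]
-0.0615 [-0.0055 -0.0035  0.0525] [ 1.8 -0.2 -0.3  0.7 -1.   0.1 -0.3 -1.5]
-0.053 [0.     0.     0.0378] [ 0.8  0.2 -1.8  1.  -0.2 -2.2  0.7 -3.5]
-0.053 [-0.0035 -0.0001  0.042 ] [ 2.  -0.1 -0.4  0.7 -1.1  0.  -0.2 -1.4]
```

The pictures show the real fingertips about 40–50 mm higher than the reported TCP, and the fingers shut above the wing without contact, which agrees with that. I'll open, go down 20 mm and measure the tips again.

>>> {"name": "send_rows", "arguments": {"moves": [0,0,0,0,0,0,0,0,0,0,0,0,0,0,0,0,0,0,0,0,0,0,0,0,0,0,0,0,0,0,0,0,0,0,0,0,0,0,0,0,0,0,0,0,0,0,0,0,0,0,0,0,0,0,0,0]}}

```text
clock: 4.88
position: [0.4957, 0.2449, 0.1511]
tcp_rot: [2.981, 0.992, 0.0]
contact_force: [-0.0, -0.2, 0.1]
finger_gap: 0.0534
grasp_force: 0.0
```

>>> {"name": "send_rows", "arguments": {"moves": [0,0,0,0,0,0,0,0,0,0,0,0,0,0,0,0,0,0,0,0,0,0,0,0,0,0,0,0,0,0,0,0.05,0,0,0,0,0,0,0.1,0,0,0,0,0,0,0.1,0,0,0,0,0,0,0.1,0,0,0]}}

```text
clock: 5.55
position: [0.4952, 0.2448, 0.1301]
tcp_rot: [-2.981, -0.992, 0.003]
contact_force: [0.1, 0.1, 0.4]
finger_gap: 0.0876
grasp_force: 0.0
```

```bash
cat > ov.py <<'E'
from fit import *
import sys
n0=sys.argv[1];dz=float(sys.argv[2]);gap=state()["finger_gap"]/2
s=state();p=s["position"]+[0,0,dz];M=R.from_rotvec(s["tcp_rot"]);print(s["position"],s["finger_gap"],s["contact_force"].round(1))
F=np.array([[x,sy*y,z] for sy in(-1,1) for x in(-.009,.009) for y in(gap,gap+.0175) for z in(0,-.03)])
W=R.from_euler('z',.70).apply(B)+[.4957,.2442,.168]
o=[]
for n,u,v in(("top",160,300),("side",225,325)):
    c=camera(n);pickle.dump(c,open(n+n0+".pkl","wb"));im=cv2.resize(c["frame"][v-60:v+60,u-40:u+40,::-1],(400,600),interpolation=cv2.INTER_CUBIC);im=cv2.convertScaleAbs(im,alpha=2.5)
    for b,k in((M.apply(F[:8])+p,(255,0,255)),(M.apply(F[8:])+p,(255,0,0)),(W,(0,255,0))):
        w=[tuple(int(x) for x in r) for r in (proj(c,b)-[u-40,v-60]+.5)*5]
        for i in range(8):
            for j in(1,2,4):
                if not i&j: cv2.line(im,w[i],w[i|j],k,1)
    o.append(im)
cv2.imwrite(f"pics/o{n0}.png",np.hstack(o))
E
python3 ov.py 5 0.045
```

```text
[0.49517418 0.24478826 0.13013295] 0.08764301877973137 [0.1 0.1 0.4]
```

View pics/o5.png

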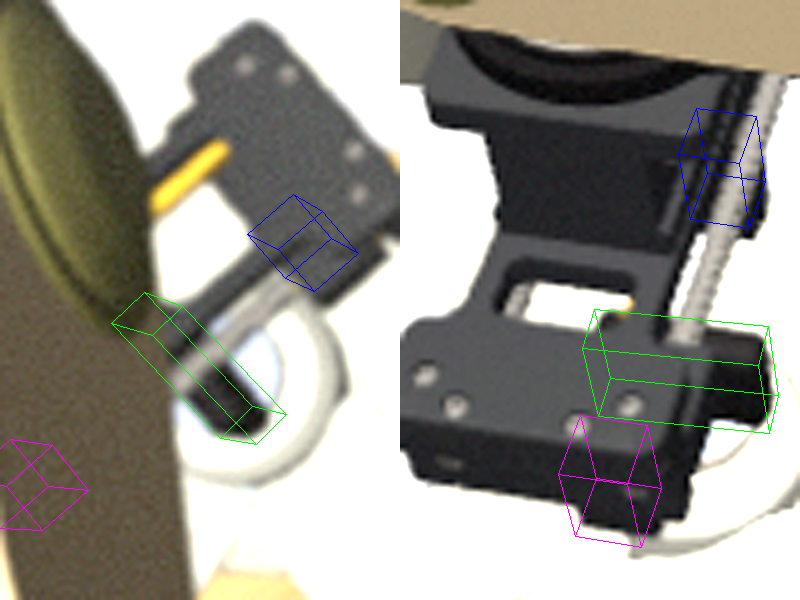

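With a 45 mm offset the overlay fits the fingertips to within about 5 mm: side bottom edge at crop (575–650,535), top corner at (325,305). So the real tips are at z ≈ 0.17. I'll go down 15 mm and grip.

>>> {"name": "send_rows", "arguments": {"moves": [0,0,0,0.03,0,0,0,0,0,0,0.05,0,0,0,0,0,0,0.075,0,0,0,0,0,0,0.075,0,0,0,255,0,0,0.075,0,0,0,255,0,0,0.075,0,0,0,255,0,0,0.075,0,0,0,255,0,0,0.075,0,0,0]}}

```text
clock: 6.32
position: [0.4958, 0.2449, 0.1164]
tcp_rot: [2.981, 0.992, 0.001]
contact_force: [-0.1, -0.2, 0.0]
finger_gap: 0.0635
grasp_force: 0.0
```

>>> {"name": "send_rows", "arguments": {"moves": [255,0,0,0,0,0,0,255,0,0,0,0,0,0,255,0,0,0,0,0,0,255,0,0,0,0,0,0,255,0,0,0,0,0,0,255,0,0,0,0,0,0,255,0,0,0,0,0,0,255,0,0,0,0,0,0]}}

```text
clock: 6.98
position: [0.496, 0.2445, 0.1162]
tcp_rot: [2.98, 0.992, 0.001]
contact_force: [0.9, 0.4, 0.8]
finger_gap: 0.0129
grasp_force: 30.0
```

```bash
python3 go.py .4957 .2442 .17 -53; python3 -c "
from h import *
print(state()['ft_torque'])"
```

```text
shift [-0.00200735  0.00036302 -0.17563129] turn [ 7.58165736e-04 -6.64554659e-05 -2.00796494e-03]
6.9833 [0.49600593 0.24446747 0.11617372] q [14.1 26.  87.8 -0.1 66.2 67.3] gap 0.012888166305344674 [0.9 0.4 0.8] 29.999783132225275
[-0.01195805  0.05382165 -0.1759156 ]
```

The wing is gripped: gap 12.9 mm, 30 N. Turning clockwise, which is + about the downward tool z.

>>> {"name": "send_rows", "arguments": {"moves": [255,0,0,0,0,0,0.05,255,0,0,0,0,0,0.1,255,0,0,0,0,0,0.16,255,0,0,0,0,0,0.22,255,0,0,0,0,0,0.28,255,0,0,0,0,0,0.34,255,0,0,0,0,0,0.4,255,0,0,0,0,0,0.45]}}

```text
clock: 7.65
position: [0.496, 0.2445, 0.1162]
tcp_rot: [3.139, -0.108, 0.001]
contact_force: [2.0, -2.6, 0.9]
finger_gap: 0.0126
grasp_force: 30.0
```

```bash
python3 go.py .4957 .2442 .17 -133; python3 -c "
from h import *
print(state()['ft_torque'])"
```

```text
shift [-0.0010429   0.00184212 -0.17571471] turn [ 2.41353484e-04 -5.26974368e-04  4.34094099e-01]
7.65 [0.49595432 0.24452991 0.11615698] q [ 14.1  26.   87.8  -0.   66.2 108.1] gap 0.01264221212603968 [ 2.  -2.6  0.9] 29.997614468447864
[-0.29769765 -0.1901223   0.14637716]
```

Forces are low and it has turned 41° clockwise. Continuing to about 80°.

>>> {"name": "send_rows", "arguments": {"moves": [255,0,0,0,0,0,0.06,255,0,0,0,0,0,0.12,255,0,0,0,0,0,0.18,255,0,0,0,0,0,0.24,255,0,0,0,0,0,0.3,255,0,0,0,0,0,0.36,255,0,0,0,0,0,0.42,255,0,0,0,0,0,0.44]}}

```text
clock: 8.32
position: [0.496, 0.2446, 0.1161]
tcp_rot: [2.917, -1.165, 0.001]
contact_force: [1.1, -1.9, 0.3]
finger_gap: 0.0131
grasp_force: 30.0
```

>>> {"name": "send_rows", "arguments": {"moves": [255,0,0,0,0,0,0,0,0,0,0,0,0,0,0,0,0,0,0,0,0,0,0,0,0,0,0,0,0,0,0,0,0,0,0,0,0,0,0,0,0,0,0,0,0,0,0,0,0,0,0,0,0,0,0,0]}}

```text
clock: 8.98
position: [0.4956, 0.2449, 0.1161]
tcp_rot: [2.92, -1.158, -0.0]
contact_force: [0.9, 0.8, 0.1]
finger_gap: 0.0573
grasp_force: 0.0
```

```bash
python3 go.py .4957 .2442 .17 -133
```

```text
shift [ 0.00293699  0.002355   -0.17601539] turn [ 3.95957353e-05  7.85015058e-05 -2.97669243e-03]
8.9833 [0.49559045 0.24494694 0.11609697] q [ 14.2  26.   87.8   0.   66.2 147.4] gap 0.057295395286312736 [0.9 0.8 0.1] 0.0
```

Let go at 80°. Rising straight up, then moving back out of the way to check.

>>> {"name": "send_rows", "arguments": {"moves": [0,0,0,0,0,0,0,0,0,0,-0.1,0,0,0,0,0,0,-0.25,0,0,0,0,0,0,-0.4,0,0,0,0,0,0,-0.6,0,0,0,0,0,0,-0.75,0,0,0,0,0,0,-0.75,0,0,0,0,0,0,-0.75,0,0,0]}}

```text
clock: 9.65
position: [0.4961, 0.2451, 0.2673]
tcp_rot: [-2.919, 1.158, -0.004]
contact_force: [-0.5, -0.3, -0.7]
finger_gap: 0.0882
grasp_force: 0.0
```

>>> {"name": "send_rows", "arguments": {"moves": [0,0,0.7,0,0,0,0,0,0,0.7,0,0,0,0,0,0,0.7,0,0,0,0,0,0,0.7,0,0,0,0,0,0,0.7,0,0,0,0,0,0,0.7,0,0,0,0,0,0,0.7,0,0,0,0,0,0,0.7,0,0,0,0]}}

```text
clock: 10.32
position: [0.4001, 0.1436, 0.2654]
tcp_rot: [2.92, -1.157, -0.002]
contact_force: [0.9, 1.1, 0.2]
finger_gap: 0.0883
grasp_force: 0.0
```

```bash
python3 go.py .4957 .2442 .17 -133; python3 - <<'E'
from h import *
o=[]
for n,u,v in(("top",160,313),("side",241,330)):
    c=camera(n);o.append(cv2.resize(c["frame"][v-75:v+75,u-50:u+50,::-1],(400,600),interpolation=cv2.INTER_CUBIC))
cv2.imwrite("pics/end.png",cv2.convertScaleAbs(np.hstack(o),alpha=1.5))
E
```

```text
shift [ 0.00406523 -0.69445111  0.57014681] turn [ 0.00053261  0.00062225 -0.00261014]
10.3167 [0.40011572 0.14356172 0.26544654] q [  3.9   2.6  94.9   0.   82.5 137.1] gap 0.08831127449040584 [0.9 1.1 0.2] 0.0
```

View pics/end.png

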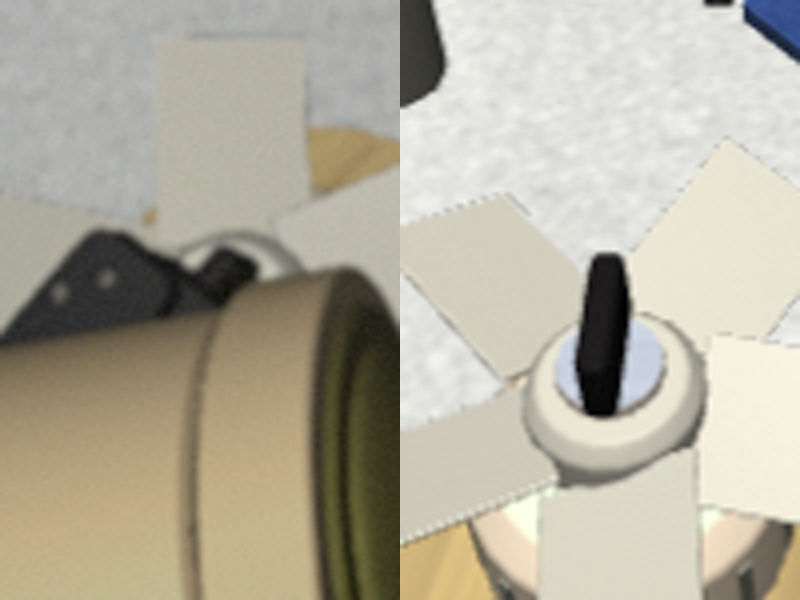

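The wing in the side view at crop (603,330) now points along the view, about 80° clockwise from where it started. The gripper is clear of it, so I'm handing in.

```bash
python3 -c "
from h import *
print(job_done())"
```

```text
the job is handed in; nothing more can be done
None
```

I loosened the fan's blade nut about 80° clockwise, let go of it and moved the arm clear, never going near the clamp knob, and handed the job in at about 10 s; the real fingertips sat about 40 mm above the reported tool position, so the first grip closed on air above the wing and the second, lower one held.

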